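Hold a web edge guide seated in its jig

TASK

The longer of the two aluminium angle pieces is a label-web edge guide that has to be held for screwing down. Stand it on the plate of the dark steel jig, the way up it lies now, its end butted against the stop block and the outside of its upright leg towards the fence; then, with the fingertips in its inside corner, give one diagonal push that presses it firmly (10 to 15 N each way) against fence and plate together, and finish while still holding that push. Leave the short angle piece where it lies.

Things in the scene. Friction and masses are not known exactly. Their poses are not given: they have to be found in the camera images.
- long_guide: The workpiece: L-section aluminium angle, 110 mm long, 0.2 kg; it tips if pushed high up. It lies on its flat leg (60 mm wide, 8 mm thick, x = -30 to 30 mm). The upright leg is 8 mm thick (x = 22 to 30 mm), its top 40 mm above the underside; the inside corner runs along x = 22, z = 8 mm. Origin: centre of the underside. y is along its length, z up, +x towards the outside face of the upright leg.
- heel (a point): A point of the long guide: bottom edge of the outside face of its upright leg, at mid length (x = 30, y = 0, z = 0 mm in its frame).
- short_guide: A left-over offcut of the same angle section but only 70 mm long, same frame (origin at the centre of its underside). To be left alone.
- jig: The jig, bolted to the table: plate, fence and stop block. Origin: centre of the underside of the plate, z up. +x points from the open front edge of the plate to the fence, +y along the fence to the stop block.
- plate: The jig's base plate, 150 mm (x) by 200 mm (y) by 10 mm thick, fixed. Same origin and axes as the jig.
- fence: The jig's fence, fixed: a bar along the whole far edge of the plate, its upright face at x = 50 mm in the jig's axes, 25 mm thick, top 45 mm above the plate. Same origin and axes as the jig.
- stop: The jig's stop block, fixed: at the +y end of the plate, touching the fence, 80 mm along x (x = -30 to 50 mm), 30 mm thick (y = 70 to 100 mm), top 25 mm above the plate. Same origin and axes as the jig.
- corner (a point): The corner where fence face, stop face and plate top meet, at x = 50, y = 70, z = 10 mm in the jig's axes, and with those axes. The seated guide has its axes parallel to the jig's, and its origin at x = -30, y = -55, z = 0 mm from here.

How it is judged (in metres and radians):
On the way:
1. the long guide stands upright on the jig's plate (contact force between long_guide and plate above 0.4 N and angle between long_guide's own z axis and vertical below 0.1 rad and z of long_guide in the frame of corner below 0.004 m), for 0.2 s.
At the end, for the whole second after the job is handed in: The long guide stands flat (2 mm, 0.04 rad) on the plate, square to the fence (0.04 rad), within 2.5 mm of its face and 4 mm of the stop block, at rest; the fingers still push it with over 5 N, and it bears on the fence with over 3 N and on the plate with over 4 N (x of heel in the frame of corner between -0.0025 and 0.003 m and y of long_guide in the frame of corner between -0.059 and -0.052 m and z of long_guide in the frame of corner between -0.003 and 0.002 m and angle between long_guide's own z axis and vertical below 0.04 rad and angle between the x axis of long_guide and the x axis of corner, either way round below 0.04 rad and contact force between long_guide and fence above 3 N and contact force between long_guide and plate above 4 N and contact force between the fingers and long_guide above 5 N and linear speed of long_guide below 0.01 m/s); the arm keeps its last pose, push and grip.
It fails at once if the short angle piece is moved more than 20 mm (distance of short_guide from where it was at the start of the episode above 0.02 m).
It also fails if it takes over 56 s, if anything falls off the work surface, if the arm or the gripper's body presses on something with over 40 N, if the wrist force passes 120 N, or if a joint passes its speed limit or range.

ROBOT

A 7-joint arm with a two-finger parallel gripper is mounted at the origin on the work surface. World frame = base frame: x ahead of the robot, y to its left, z up, the work surface at z = 0. Lengths are in m, angles in degrees, forces in N, time in s.
With the tool pointing down it reaches from about 0.425 to 0.875 m from the base axis. Payload 4.7 kg.
Tool frame: the origin (TCP) lies at the very end of the fingers, on their centre line; the grasp point (between the pads) lies 19 mm behind it; z points along the fingers, y is the direction in which the jaws open and shut (so a half turn about z gives the same grasp; the last joint's range is limited). The gripper opens to 87 mm and grips with 3 to 60 N. Pads are 19 mm wide; open, the fingers measure 117 mm over their backs; the gripper's body (75 mm by 190 mm) begins 51 mm behind the grasp point.
Start: joints at [68.016, 18.392, -4.016, 83.108, 1.295, 78.541, -3.26], TCP at [0.252, -0.599, 0.223] pointing down, gripper open.
Joint ranges: [-163.93, 163.93], [-17.29, 119.83], [-79.2, 71.16], [3.27, 140.29], [-89.18, 269.18], [5.43, 117.66], [-154.24, 154.24]. Speed limits (degrees/s): [147.25, 147.25, 180, 180, 180, 180, 180].

INTERFACE

Orientations are given as [roll, pitch, yaw] about the fixed x, y, z axes, in that order (R = Rz(yaw) Ry(pitch) Rx(roll)).
In Python, from cell import * gives the robot as it stands.
- The arm moves only by the tool arm_command, never from a script. Its argument "targets" is a list that holds one entry, the list of rows, each a list of 7 numbers: the shift along the tool's x, y, z in m, then the turn, a rotation vector about the tool's x, y, z in degrees, then the gripper's target within -1 to 1 (shut at 1, half-way at 0, fully open at -1). In form: [[[tx, ty, tz, rx, ry, rz, claw], ...]]. A call has 1 to 10 rows; each row is the pose to reach, as a shift and turn from the pose commanded when the call began, along the tool's axes at that moment; what a row does not reach only later rows make up. A row lasts 1/10 s, in which the tool goes at most 50 mm and 8.59 degrees, less where a joint would pass 70% of its speed; a pose out of reach is approached as far as the arm can. A call with a gripper value outside its range is refused whole. The fingers move at their own pace and stop on an object; "newtons" is the grip in N (left out, the last holds). Time passes only in rows, so rows that repeat a pose let the fingers close. It gives the time, the measured TCP pose, the force and the opening at its end, in the units of the state.
- get_obs(): the state, without advancing time (a new reading comes with each control period).
- read_camera(name): name is "side" or "top"; returns a dict with "img" (400x640x3 uint8, red, green, blue), "z_map" (400x640 float32, m along the optical axis (not along the pixel's ray), 0 where there is no reading), "K" (3x3 intrinsics, pixels), "origin" and "attitude" of the camera in the world. Camera axes: x right, y down, z forward; pixel columns grow to the right and rows downward; lengths in m; the calibration is good to about 2 mm. A picture is of the moment at which its call begins.
- sign_off(): hands the job in, once; it reports no verdict.
Trained networks look in the newest picture that a camera, given by its name, has taken for a name from the list of things; names that differ only in an ending like _2 or _b are one class to them, and where a whole thing is asked for, a point or a joint stands for the part that bears it (a point fixed in the world has none). Each returns a list of dicts, best first, with "conf" (0 to 1); they miss things now and then, are a little off and sometimes report something else, mostly with a low value. They report only what shows in the picture. A call takes as long as a camera call.
- search_frame(thing, camera): "position" ([column, row] in pixels, amid what is visible of it).
The state is a dict: "time_s": time; "qpos": joint angles; "joint_velocities": joint speeds; "effort": joint torques, N m; "tool_pos": TCP position; "tool_rot": TCP orientation; "force": force on the tool from outside, world axes, zero at the start; "wrist_torque": the same for the moment, N m; "grip_width": finger opening in m.
Only numpy, scipy, OpenCV 4.12 (cv2) and the standard library are available. Lean on these libraries where they do the work, as an engineer would, in place of code of your own. Each camera call takes 0.05 s, during which the arm holds its last target.

## Working session

There is one attempt and no reset: what is moved stays moved. The work goes in short steps, Python scripts to look and compute and a tool call to move; the robot and the scene stay as the last step left them, time stands still between calls to the robot, and variables do not carry over. Pictures are saved under pics/ and viewed, and the job is handed in when it is done.

Besides the shell and the picture viewer there is one more tool, called as name(argument=value, ...) on one line, values as JSON. arm_command: Moves the arm, as the interface text tells. Its arguments: {"type":"object","properties":{"targets":{"type":"array","items":{"type":"array","items":{"type":"array","items":{"type":"number"}}}},"newtons":{"type":"number"}},"required":["targets"]}

```bash
mkdir -p pics; cat > h.py <<'E'
from cell import *
import numpy as np, cv2
from scipy.spatial.transform import Rotation as R
def cam(n):
    c=read_camera(n); return c
E
python3 - <<'E'
from h import *
o=get_obs(); print(o)
for n in ("top","side"):
    c=cam(n); cv2.imwrite(f"pics/{n}0.png",c["img"][:,:,::-1]); np.savez(f"{n}0.npz",**c)
    print(n,c["K"],c["origin"],c["attitude"])
    for t in ("long_guide","short_guide","jig","stop","fence"):
        print(t,search_frame(t,n))
E
```

```text
{'time_s': 0.0, 'qpos': array([68.01600527, 18.4397875 , -4.01421781, 83.17630046,  1.29558072,
       78.54156513, -3.25855055]), 'joint_velocities': array([ 0.11815792,  0.01721183, -0.04930453, -0.09017947,  0.02754497,
       -0.01604628,  0.03148483]), 'effort': array([ 8.43800026e-04, -4.91284418e+01, -4.03367048e-01, -3.12529171e+01,
       -6.37397985e-02,  4.38465143e-02,  1.52259645e-04]), 'tool_pos': array([ 0.25151458, -0.59874749,  0.22144085]), 'tool_rot': array([-1.79887620e+02,  6.85105738e-03,  2.27941009e+01]), 'force': array([1.27282289, 0.16534233, 0.31048545]), 'wrist_torque': array([-0.00842932,  0.01970332, -0.00174872]), 'grip_width': 0.08684683391356943}
top [[389.41037266   0.         316.76099017]
 [  0.         389.41037266 194.99036042]
 [  0.           0.           1.        ]] [ 0.4884177  -0.01834694  0.8002424 ] [-174.8653483    -1.4978976   -89.50941568]
long_guide [{'position': [373.4, 254.7], 'conf': 0.75}]
short_guide [{'position': [435.9, 165.6], 'conf': 0.96}]
jig [{'position': [206.7, 199.9], 'conf': 0.78}]
stop [{'position': [163.6, 186.8], 'conf': 0.85}]
fence [{'position': [208.6, 167.0], 'conf': 0.94}]
side [[438.56256652   0.         319.86160627]
 [  0.         438.56256652 195.74867015]
 [  0.           0.           1.        ]] [0.14154942 0.67597632 0.52228485] [-121.03120212    0.72639593 -149.98307059]
long_guide [{'position': [385.9, 188.6], 'conf': 0.69}]
short_guide [{'position': [343.9, 153.9], 'conf': 0.68}]
jig [{'position': [258.2, 257.5], 'conf': 0.64}]
stop [{'position': [224.9, 276.3], 'conf': 0.62}]
fence [{'position': [243.1, 234.5], 'conf': 0.85}, {'position': [345.5, 153.8], 'conf': 0.67}]
```

View pics/top0.png

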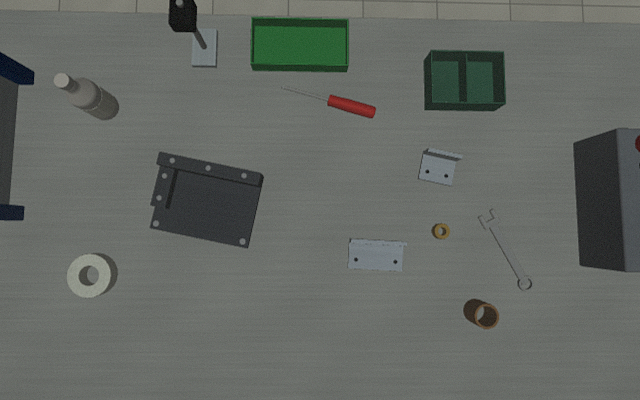

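View pics/side0.png

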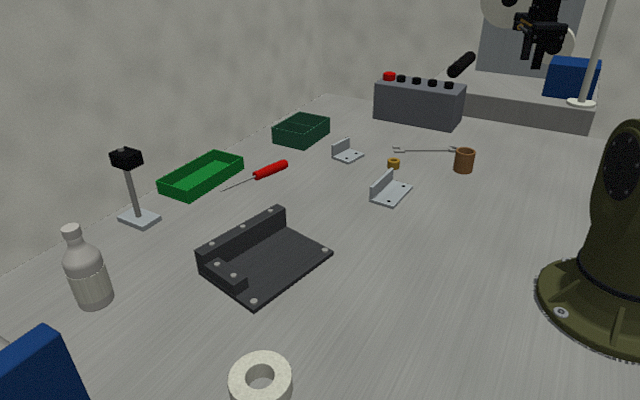

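```bash
cat >> h.py <<'E'
def cloud(c):
    K=c["K"]; z=c["z_map"]; v,u=np.mgrid[0:400,0:640]
    P=np.stack([(u-K[0,2])/K[0,0]*z,(v-K[1,2])/K[1,1]*z,z],-1)
    Rm=R.from_euler('xyz',c["attitude"],degrees=True).as_matrix()
    W=P@Rm.T+c["origin"]; W[z==0]=np.nan; return W
def rect(P):
    r=cv2.minAreaRect(P[:,:2].astype(np.float32)*1000); return r, cv2.boxPoints(r).round(1).tolist()
E
python3 - <<'E'
from h import *
for n in ("top","side"):
    c=dict(np.load(n+"0.npz")); W=cloud(c)
    Z=W[...,2]
    print(n,"table z",np.nanmedian(Z))
    m=(W[...,2]>0.004)&(W[...,0]>0.3)&(W[...,0]<0.85)&(abs(W[...,1])<0.4)
    k,l,s,_=cv2.connectedComponentsWithStats(m.astype(np.uint8))
    for i in range(1,k):
        if s[i,4]<80: continue
        P=W[l==i]; print(i,s[i],P.min(0).round(3),P.max(0).round(3)); print(rect(P))
        h,e=np.histogram(P[:,2],bins=np.arange(0,0.08,0.003)); print(h)
E
```

```text
top table z 0.00076087127266522
1 [168  14  28  18 428] [0.833 0.18  0.136] [0.85  0.22  0.168]
(((841.4119873046875, 200.22328186035156), (40.04135513305664, 16.943557739257812), 89.82145690917969), [[832.9000244140625, 180.1999969482422], [849.7999877929688, 180.1999969482422], [849.9000244140625, 220.1999969482422], [833.0, 220.3000030517578]])
[0 0 0 0 0 0 0 0 0 0 0 0 0 0 0 0 0 0 0 0 0 0 0 0 0 0]
2 [250  51  98  21 883] [ 0.823 -0.099  0.004] [0.85  0.1   0.038]
(((836.72119140625, 0.552032470703125), (26.736209869384766, 199.29644775390625), 0.20625251531600952), [[823.0, 100.19999694824219], [823.7000122070312, -99.0999984741211], [850.4000244140625, -99.0], [849.7000122070312, 100.19999694824219]])
[  0 127  67  58  56  60  56  71  60  67  71 138  52   0   0   0   0   0
   0   0   0   0   0   0   0   0]
3 [ 423   51   76   60 1564] [ 0.744 -0.399  0.004] [ 0.85  -0.263  0.053]
(((797.0581665039062, -331.2018737792969), (105.84562683105469, 136.30523681640625), 0.15572136640548706), [[744.0, -263.20001220703125], [744.2999877929688, -399.5], [850.2000122070312, -399.20001220703
[... 8296 characters left out ...]
(729.6937255859375, 386.849853515625), (41.438636779785156, 26.270524978637695), 0.030421489849686623), [[709.0, 400.0], [709.0, 373.70001220703125], [750.4000244140625, 373.70001220703125], [750.4000244140625, 400.0]])
[ 0  6 16 16 17 11 16 16 13 14 17 15 19 14 20 16 16 16 19 17 16 19 17 23
 15 18]
17 [ 235  350   58   50 1393] [0.357 0.358 0.004] [0.44  0.4   0.032]
(((398.8194274902344, 378.85186767578125), (83.30387115478516, 42.2848014831543), 0.006603238172829151), [[357.20001220703125, 400.0], [357.20001220703125, 357.70001220703125], [440.5, 357.70001220703125], [440.5, 400.0]])
[  0  28  45  38  53  42  47  49  51 721 319   0   0   0   0   0   0   0
   0   0   0   0   0   0   0   0]
```

The long guide (top picture around 376,255) stands with its upright leg on the far side. The jig (207,200) has its fence on the far side and its stop on the left, so the guide needs only about 8° of turn. I'll now fit exact poses to the point clouds.

```bash
cat >> h.py <<'E'
from scipy.optimize import least_squares
GUIDE=[((-.03,-.055,0),(.03,.055,.008)),((.022,-.055,0),(.03,.055,.04))]
JIG=[((-.075,-.1,0),(.075,.1,.01)),((.05,-.1,0),(.075,.1,.055)),((-.03,.07,0),(.05,.1,.035))]
def sdf(p,boxes):
    ds=[]
    for a,b in boxes:
        a=np.array(a);b=np.array(b);q=abs(p-(a+b)/2)-(b-a)/2
        ds.append(np.linalg.norm(np.maximum(q,0),axis=1)+np.minimum(q.max(1),0))
    return np.min(ds,0)
def fit(P,boxes,x0):
    def f(x):
        c,s=np.cos(x[2]),np.sin(x[2]); d=P-[x[0],x[1],x[3]]
        return sdf(np.c_[c*d[:,0]+s*d[:,1],-s*d[:,0]+c*d[:,1],d[:,2]],boxes)*1000
    r=least_squares(f,[*x0,0],loss='soft_l1',x_scale=[.01,.01,.1,.01])
    return r.x, np.median(abs(f(r.x)))
def near(W,lo,hi,zmin=.004):
    m=(W[...,0]>lo[0])&(W[...,0]<hi[0])&(W[...,1]>lo[1])&(W[...,1]<hi[1])&(W[...,2]>zmin)&(W[...,2]<.08)
    return W[m]
E
python3 - <<'E'
from h import *
for n in ("top","side"):
    W=cloud(dict(np.load(n+"0.npz")))
    for nm,bx,lo,hi,x0 in (("guide",GUIDE,(.39,-.23),(.49,-.085),(.441,-.159,-.05)),("jig",JIG,(.44,.06),(.65,.31),(.545,.185,-.197))):
        x,e=fit(near(W,lo,hi),bx,x0); print(n,nm,(x*[1000,1000,57.3,1000]).round(2),e.round(2))
E
```

```text
top guide [ 441.59 -158.48   -2.09    0.52] 0.87
top jig [545.22 184.47 -11.25   0.72] 0.83
side guide [ 442.03 -157.88   -2.74   -0.95] 0.6
side jig [ 5.4584e+02  1.8388e+02 -1.1270e+01 -5.0000e-01] 0.57
```

```bash
cat >> h.py <<'E'
def delta(pos,rpy,o=None):
    """desired measured world pose -> tool-frame shift (m), rotvec (deg) from measured pose"""
    o=o or get_obs(); A=R.from_euler('xyz',o["tool_rot"],degrees=True); B=R.from_euler('xyz',rpy,degrees=True)
    return A.inv().apply(np.array(pos)-o["tool_pos"]).round(4), (A.inv()*B).as_rotvec(degrees=True).round(2)
def st():
    o=get_obs(); print(round(o["time_s"],2),o["tool_pos"].round(4),o["tool_rot"].round(2),"F",o["force"].round(2),"w",round(o["grip_width"],4))
    return o
E
python3 - <<'E'
from h import *
W=cloud(dict(np.load("top0.npz"))); m=(W[...,1]<-.3)&(W[...,0]<.75)&(W[...,2]>.06); P=W[m]; print(len(P),P.min(0),P.max(0))
print(delta((.4678,-.1593,.13),(180,0,87.5)))
E
```

```text
6136 [ 0.42034924 -0.62241517  0.06002896] [ 0.67980809 -0.57645417  0.13260636]
(array([ 0.3696, -0.322 ,  0.0926]), array([ 1.000e-02,  1.000e-02, -6.471e+01]))
```

arm_command(targets=[[[0.037,-0.032,0,0,0,-6.5,-1],[0.074,-0.064,0,0,0,-13,-1],[0.111,-0.097,0.01,0,0,-19.4,-1],[0.148,-0.129,0.02,0,0,-26,-1],[0.185,-0.161,0.03,0,0,-32.4,-1],[0.222,-0.193,0.04,0,0,-39,-1],[0.259,-0.225,0.05,0,0,-45.3,-1],[0.296,-0.258,0.06,0,0,-52,-1],[0.333,-0.29,0.075,0,0,-58.2,-1],[0.3696,-0.322,0.0926,0,0,-64.7,-1]]])

```text
time_s: 1.6
tool_pos: [0.4674, -0.1608, 0.1317]
tool_rot: [179.9, 0.1, 87.8]
force: [1.0, -0.4, -0.1]
grip_width: 0.0868
```

arm_command(targets=[[[0,0,0,0,0,0,-1],[0,0,0,0,0,0,-1],[0,0,0,0,0,0,-1]]])

```text
time_s: 1.9
tool_pos: [0.466, -0.1638, 0.1316]
tool_rot: [180.0, 0.1, 87.4]
force: [1.3, -0.0, 0.5]
grip_width: 0.0873
```

```bash
python3 - <<'E'
from h import *
o=st(); print(delta((.4678,-.1593,.013),(180,0,87.5)), o["qpos"].round(1))
E
```

```text
1.9 [ 0.466  -0.1638  0.1316] [1.7998e+02 5.0000e-02 8.7370e+01] F [ 1.35 -0.02  0.47] w 0.0873
(array([0.0047, 0.0015, 0.1186]), array([ 0.02,  0.05, -0.13])) [ 44.5   4.8 -29.3 110.6   2.7  65.2  11.5]
```

arm_command(targets=[[[0.0045,0.0015,0.03,0,0,0,-1],[0.0045,0.0015,0.06,0,0,0,-1],[0.0045,0.0015,0.09,0,0,0,-0.6],[0.0045,0.0015,0.105,0,0,0,-0.6],[0.0045,0.0015,0.105,0,0,0,-0.6],[0.0045,0.0015,0.105,0,0,0,-0.6]]])

```text
time_s: 2.5
tool_pos: [0.468, -0.1594, 0.0268]
tool_rot: [180.0, 0.0, 87.3]
force: [0.4, 0.3, -0.2]
grip_width: 0.0709
```

```bash
python3 - <<'E'
from h import *
o=st(); print(delta((.4678,-.1593,.013),(180,0,87.5)))
for n in("top","side"):
    c=cam(n); x=c["img"][:,:,::-1]; x=x[190:310,310:440] if n=="top" else x[80:240,320:480]
    cv2.imwrite(f"pics/{n}1.png",cv2.resize(x,None,fx=4 if n=="top" else 3.5,fy=4 if n=="top" else 3.5,interpolation=cv2.INTER_CUBIC))
E
```

```text
2.5 [ 0.468  -0.1594  0.0268] [1.7997e+02 3.0000e-02 8.7350e+01] F [ 0.36  0.28 -0.19] w 0.0709
(array([ 0.0001, -0.0002,  0.0138]), array([ 0.03,  0.03, -0.15]))
```

View pics/side1.png

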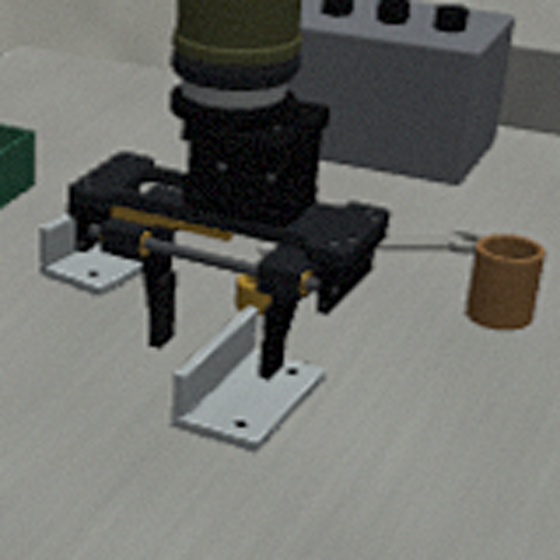

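The fingers straddle the upright leg: the inner tip (270,375) is over the flat leg and the outer tip (160,345) is beyond it. Next I go down and close.

arm_command(targets=[[[0,0,0.007,0,0,0,-0.6],[0,0,0.0135,0,0,0,-0.6],[0,0,0.0135,0,0,0,0],[0,0,0.0135,0,0,0,0.5],[0,0,0.0135,0,0,0,1],[0,0,0.0135,0,0,0,1],[0,0,0.0135,0,0,0,1],[0,0,0.0135,0,0,0,1]]], newtons=30)

```text
time_s: 3.4
tool_pos: [0.468, -0.158, 0.0128]
tool_rot: [180.0, 0.0, 87.5]
force: [-1.0, -0.3, -0.0]
grip_width: 0.0299
```

arm_command(targets=[[[0,0,0,0,0,0,1],[0,0,0,0,0,0,1],[0,0,0,0,0,0,1],[0,0,0,0,0,0,1],[0,0,0,0,0,0,1]]])

```text
time_s: 3.9
tool_pos: [0.4679, -0.158, 0.0127]
tool_rot: [-180.0, 0.0, 87.5]
force: [-0.0, -0.0, 1.1]
grip_width: 0.0078
```

```bash
python3 - <<'E'
from h import *
st()
E
```

```text
3.9 [ 0.4679 -0.158   0.0127] [-179.99    0.     87.49] F [-0.04 -0.01  1.06] w 0.0078
```

arm_command(targets=[[[0,0,-0.01,0,0,0,1],[0,0,-0.03,0,0,0,1],[0,0,-0.06,0,0,0,1],[0,0,-0.08,0,0,0,1],[0,0,-0.08,0,0,0,1],[0,0,-0.08,0,0,0,1]]])

```text
time_s: 4.5
tool_pos: [0.4677, -0.158, 0.0926]
tool_rot: [180.0, 0.0, 87.5]
force: [-0.3, -0.3, -3.3]
grip_width: 0.0077
```

```bash
cat >> h.py <<'E'
JP=np.array([.5455,.1842]); JY=-11.26
def jig2w(x,y,z):
    a=np.radians(JY); return np.array([JP[0]+x*np.cos(a)-y*np.sin(a),JP[1]+x*np.sin(a)+y*np.cos(a),z])
def w2jig(p):
    a=-np.radians(JY); d=np.array(p)[:2]-JP; return np.array([d[0]*np.cos(a)-d[1]*np.sin(a),d[0]*np.sin(a)+d[1]*np.cos(a),p[2]])
E
python3 - <<'E'
from h import *
o=st(); print(delta(jig2w(.016,.0093,.0927),(180,0,78.74)))
W=cloud(cam("top"));W2=cloud(cam("side"))
E
```

```text
4.5 [ 0.4677 -0.158   0.0926] [1.800e+02 3.000e-02 8.749e+01] F [-0.34 -0.34 -3.26] w 0.0077
(array([ 3.521e-01,  8.000e-02, -3.000e-04]), array([0.01, 0.03, 8.75]))
```

arm_command(targets=[[[0.03,0.007,0,0,0,0.5,1],[0.07,0.016,0,0,0,1.5,1],[0.11,0.025,0,0,0,2.5,1],[0.15,0.034,0,0,0,3.5,1],[0.19,0.043,0,0,0,4.5,1],[0.23,0.052,0,0,0,5.5,1],[0.27,0.061,0,0,0,6.5,1],[0.31,0.07,0,0,0,7.5,1],[0.335,0.076,0,0,0,8.3,1],[0.352,0.08,0,0,0,8.75,1]]])

```text
time_s: 5.6
tool_pos: [0.5621, 0.1931, 0.0909]
tool_rot: [-179.8, -0.0, 78.9]
force: [-0.6, -0.9, -2.4]
grip_width: 0.0075
```

arm_command(targets=[[[0,0,0,0,0,0,1],[0,0,0,0,0,0,1],[0,0,0,0,0,0,1],[0,0,0,0,0,0,1]]])

```text
time_s: 6.0
tool_pos: [0.5632, 0.1884, 0.0923]
tool_rot: [-180.0, 0.1, 78.6]
force: [-0.1, -0.1, -2.3]
grip_width: 0.0074
```

```bash
python3 - <<'E'
from h import *
o=st(); print(w2jig(o["tool_pos"]).round(4),delta(jig2w(.016,.0093,.0927),(180,0,78.74)))
for n in("top","side"):
    c=cam(n); x=c["img"][:,:,::-1]; x=x[120:270,120:290] if n=="top" else x[120:320,180:360]
    cv2.imwrite(f"pics/{n}2.png",cv2.resize(x,None,fx=3,fy=3,interpolation=cv2.INTER_CUBIC))
    np.savez(n+"2.npz",**c)
    W=cloud(c); np.set_printoptions(suppress=True)
# guide fit in side view, bright pixels
c=dict(np.load("side2.npz")); W=cloud(c); m=(c["img"].min(-1)>110)&(W[...,2]>.06)&(W[...,2]<.14)&(W[...,1]>.05)&(W[...,1]<.3)&(W[...,0]>.45)&(W[...,0]<.65)
P=W[m]; print(len(P)); P2=P.copy(); P2[:,2]-=.08; x,e=fit(P2,GUIDE,(.534,.189,-.196)); print(x,np.degrees(x[2]),e, w2jig(x[[0,1,3]]))
E
```

```text
6.0 [0.5632 0.1884 0.0923] [-1.7998e+02  7.0000e-02  7.8630e+01] F [-0.13 -0.15 -2.31] w 0.0074
[0.0165 0.0076 0.0923] (array([ 0.0017, -0.0005, -0.0004]), array([-0.02,  0.07, -0.11]))
1258
[ 0.53732956  0.19206505 -0.19710218 -0.00092059] -11.29312320605245 0.4735765989131429 [-0.00954891  0.00611829 -0.00092059]
```

View pics/side2.png

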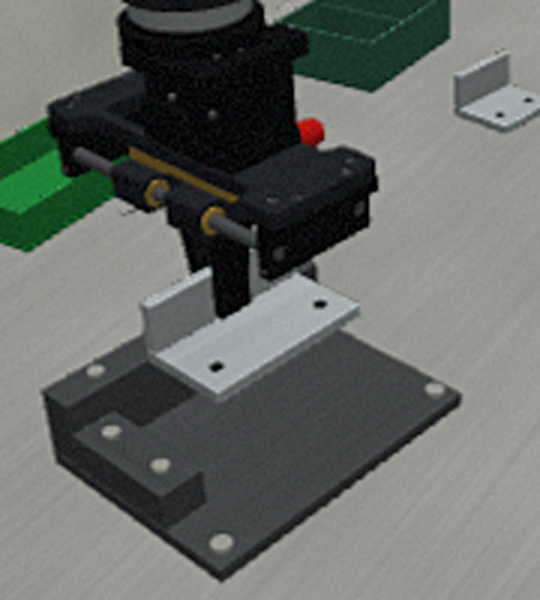

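The side view shows the guide held level above the plate, free of the stop. The fit puts it parallel to the jig (-11.29° against -11.26°), with a 9 mm gap to the stop and 70 mm to descend.

arm_command(targets=[[[0,0,0.025,0,0,0,1],[0,0,0.05,0,0,0,1],[0,0,0.062,0,0,0,1],[0,0,0.066,0,0,0,1],[0,0,0.068,0,0,0,1],[0,0,0.068,0,0,0,1]]])

```text
time_s: 6.7
tool_pos: [0.5639, 0.1904, 0.0255]
tool_rot: [179.9, -0.0, 78.7]
force: [0.0, 0.9, -2.9]
grip_width: 0.0077
```

arm_command(targets=[[[0,0,0.001,0,0,0,1],[0,0,0.0015,0,0,0,1],[0,0,0.002,0,0,0,1],[0,0,0.002,0,0,0,1]]])

```text
time_s: 7.1
tool_pos: [0.5633, 0.1902, 0.0228]
tool_rot: [180.0, 0.0, 78.7]
force: [0.6, 0.3, -1.8]
grip_width: 0.0074
```

arm_command(targets=[[[0,0,0.0005,0,0,0,1],[0,0,0.001,0,0,0,1],[0,0,0.001,0,0,0,1]]])

```text
time_s: 7.4
tool_pos: [0.5634, 0.1902, 0.0227]
tool_rot: [180.0, 0.0, 78.7]
force: [-3.7, -0.5, 5.1]
grip_width: 0.008
```

arm_command(targets=[[[0.001,0,-0.0004,0,0,0,1],[0.002,0,-0.0004,0,0,0,1],[0.003,0,-0.0004,0,0,0,1],[0.004,0,-0.0004,0,0,0,1],[0.005,0,-0.0004,0,0,0,1],[0.005,0,-0.0004,0,0,0,1]]])

```text
time_s: 8.0
tool_pos: [0.5652, 0.1943, 0.0228]
tool_rot: [179.9, 0.0, 78.7]
force: [-0.7, -2.8, 4.8]
grip_width: 0.0075
```

arm_command(targets=[[[0.0007,0,0,0,0,0,1],[0.0014,0,0,0,0,0,1],[0.0015,0,0,0,0,0,1]]])

```text
time_s: 8.3
tool_pos: [0.5655, 0.1956, 0.0227]
tool_rot: [179.9, 0.1, 78.7]
force: [-1.8, -3.7, 5.4]
grip_width: 0.0077
```

```bash
python3 - <<'E'
from h import *
o=st(); print(w2jig(o["tool_pos"]).round(4))
E
```

```text
8.3 [0.5655 0.1956 0.0227] [1.799e+02 6.000e-02 7.871e+01] F [-1.82 -3.74  5.4 ] w 0.0077
[0.0174 0.0151 0.0227]
```

arm_command(targets=[[[0.0005,0,0,0,0,0,1],[0.001,0,0,0,0,0,1],[0.001,0,0,0,0,0,1]]])

```text
time_s: 8.6
tool_pos: [0.5657, 0.1966, 0.0228]
tool_rot: [179.9, 0.1, 78.7]
force: [-0.9, -3.3, 5.4]
grip_width: 0.0079
```

arm_command(targets=[[[0.0005,0,0,0,0,0,1],[0.001,0,0,0,0,0,1],[0.001,0,0,0,0,0,1]]])

```text
time_s: 8.9
tool_pos: [0.5658, 0.1969, 0.0228]
tool_rot: [179.9, 0.1, 78.7]
force: [-1.9, -4.5, 7.0]
grip_width: 0.0081
```

arm_command(targets=[[[0.0005,0,0,0,0,0,1],[0.001,0,0,0,0,0,1],[0.001,0,0,0,0,0,1]]])

```text
time_s: 9.2
tool_pos: [0.5658, 0.1969, 0.0227]
tool_rot: [179.9, 0.2, 78.7]
force: [-2.3, -7.4, 8.0]
grip_width: 0.0076
```

```bash
python3 - <<'E'
from h import *
o=st(); print(w2jig(o["tool_pos"]).round(4))
for n in("top","side"):
    c=cam(n); W=cloud(c); x=c["img"][:,:,::-1]; x=x[120:270,120:290] if n=="top" else x[160:320,180:350]
    cv2.imwrite(f"pics/{n}3.png",cv2.resize(x,None,fx=3.5,fy=3.5,interpolation=cv2.INTER_CUBIC))
    if n=="side":
        m=(c["img"].min(-1)>110)&(W[...,2]>.012)&(W[...,2]<.07)&(W[...,1]>.05)&(W[...,1]<.26)&(W[...,0]>.45)&(W[...,0]<.65)
        P=W[m]; P[:,2]-=.01; x,e=fit(P,GUIDE,(.534,.195,-.196)); print(len(P),np.degrees(x[2]),e, w2jig(x[[0,1,3]]))
E
```

```text
9.2 [0.5658 0.1969 0.0227] [179.95   0.21  78.66] F [-2.27 -7.4   8.03] w 0.0076
[0.0174 0.0164 0.0227]
1161 -12.957756934670643 0.6496419652745966 [-0.0087131   0.01254115 -0.00051411]
```

View pics/side3.png

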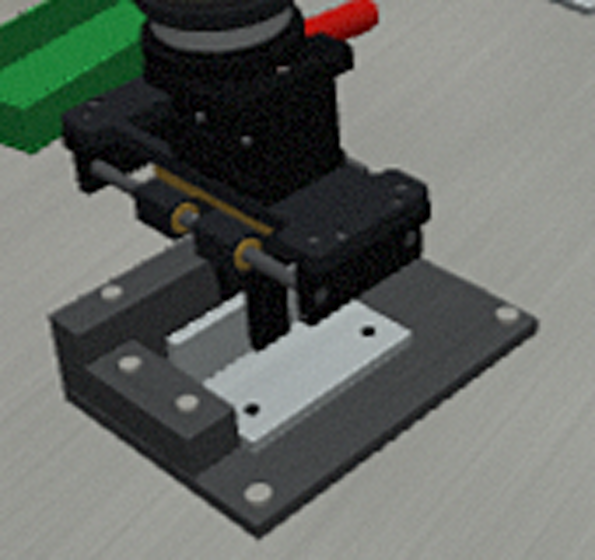

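The guide is against the stop: the y force has risen to 7.4 N with the tool stationary, and the side view shows its end touching the stop near (235,400). I release it, opening only partly because the fence is close, and lift.

arm_command(targets=[[[-0.0007,0,-0.0004,0,0,0,1],[-0.0007,0,-0.0006,0,0,0,0.45],[-0.0007,0,-0.0006,0,0,0,0.45],[-0.0007,0,-0.0006,0,0,0,0.45],[-0.0007,0,-0.0006,0,0,0,0.45]]])

```text
time_s: 9.8
tool_pos: [0.5647, 0.1995, 0.0225]
tool_rot: [-180.0, -0.0, 78.8]
force: [0.3, 0.3, 0.8]
grip_width: 0.023
```

arm_command(targets=[[[0,0,-0.01,0,0,0,0.45],[0,0,-0.03,0,0,0,0.45],[0,0,-0.06,0,0,0,0.45],[0,0,-0.09,0,0,0,0.45],[0,0,-0.11,0,0,0,1],[0,0,-0.11,0,0,0,1],[0,0,-0.11,0,0,0,1],[0,0,-0.11,0,0,0,1]]], newtons=40)

```text
time_s: 10.6
tool_pos: [0.5642, 0.1984, 0.1315]
tool_rot: [-179.9, 0.1, 78.7]
force: [0.3, 0.7, -0.5]
grip_width: 0.0029
```

```bash
python3 - <<'E'
from h import *
o=st(); print(w2jig(o["tool_pos"]).round(4),o["qpos"].round(1))
for n in("top","side"):
    c=cam(n); W=cloud(c); x=c["img"][:,:,::-1]; x=x[120:270,120:290] if n=="top" else x[120:320,180:380]
    cv2.imwrite(f"pics/{n}4.png",cv2.resize(x,None,fx=3,fy=3,interpolation=cv2.INTER_CUBIC))
    m=(c["img"].min(-1)>110)&(W[...,2]>.012)&(W[...,2]<.07)&(W[...,1]>.05)&(W[...,1]<.26)&(W[...,0]>.45)&(W[...,0]<.65)
    P=W[m]; P[:,2]-=.01; x,e=fit(P,GUIDE,(.534,.195,-.196)); print(n,len(P),np.degrees(x[2]),e, w2jig(x[[0,1,3]]))
E
```

```text
10.6 [0.5642 0.1984 0.1315] [-1.799e+02  6.000e-02  7.875e+01] F [ 0.27  0.67 -0.46] w 0.0029
[0.0155 0.0176 0.1315] [ 11.6  20.3 -40.6  96.1  14.   68.9 -43.6]
top 1251 -11.821893881733986 0.9579782398674748 [-0.0082322   0.00583509  0.00077444]
side 1388 -11.364906525642498 0.6902668781022048 [-0.00789026  0.01073199 -0.00048858]
```

View pics/side4.png

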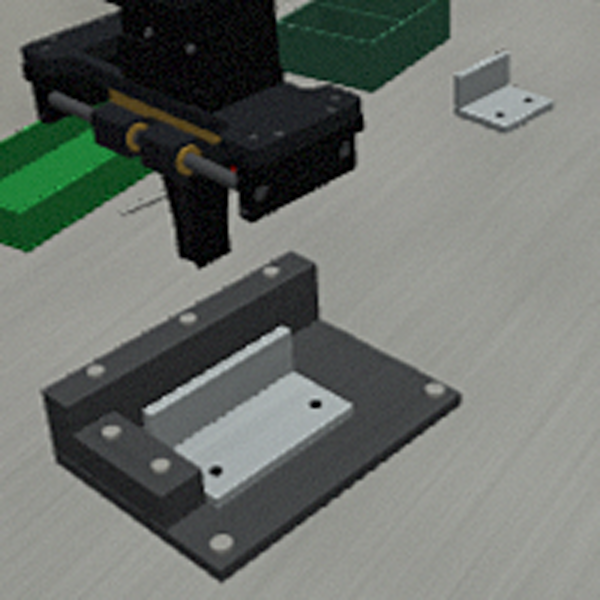

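The guide stands on the plate with its end at the stop, about 28 mm short of the fence. For the push I use closed fingers turned 90° (jaw axis along y) and tilted about 10°, so the tip leads into the corner.

```bash
cat >> h.py <<'E'
PUSH=(R.from_euler('xyz',(180,0,90+78.74),degrees=True)*R.from_rotvec([0,-10,0],degrees=True)).as_euler('xyz',degrees=True)
E
python3 - <<'E'
from h import *
o=st(); print(PUSH, R.from_euler('xyz',PUSH,degrees=True).as_matrix()[:,2]); print(delta(jig2w(-.006,.015,.07),PUSH))
print(delta(jig2w(-.006,.015,.12),(180,0,168.74)))
E
```

```text
10.7 [0.5642 0.1985 0.1313] [-1.7987e+02  6.0000e-02  7.8750e+01] F [-0.21  0.14 -0.01] w 0.001
[180.    10.   168.74] [ 0.17030566 -0.0339068  -0.98480775]
(array([-0.0026, -0.0214,  0.0613]), array([ -8.  ,  -7.9 , -89.73]))
(array([-0.0026, -0.0215,  0.0113]), array([-1.500e-01, -5.000e-02, -8.999e+01]))
```

arm_command(targets=[[[0,-0.004,0,0,0,-8,1],[0,-0.008,0,0,0,-16,1],[0,-0.012,0,0,0,-24,1],[0,-0.016,0,0,0,-32,1],[-0.002,-0.02,0,0,0,-40,1],[-0.0026,-0.0215,0,0,0,-48,1],[-0.0026,-0.0215,0,0,0,-56,1],[-0.0026,-0.0215,0,0,0,-64,1],[-0.0026,-0.0215,0,0,0,-72,1],[-0.0026,-0.0215,0.0113,0,0,-80,1]]])

```text
time_s: 11.7
tool_pos: [0.5439, 0.2008, 0.1217]
tool_rot: [179.9, 0.1, 159.1]
force: [-0.5, 0.6, 0.4]
grip_width: 0.0004
```

arm_command(targets=[[[0,0,0,0,0,-5,1],[0,0,0,0,0,-10,1],[0,0,0,0,0,-10,1],[0,0,0,0,0,-10,1]]])

```text
time_s: 12.1
tool_pos: [0.543, 0.2003, 0.1208]
tool_rot: [-180.0, -0.1, 168.6]
force: [-0.0, -0.0, 0.7]
grip_width: 0.0004
```

```bash
python3 - <<'E'
from h import *
o=st(); print(delta(jig2w(-.006,.015,.05),PUSH),o["qpos"].round(1))
E
```

```text
12.1 [0.543  0.2003 0.1208] [-1.7999e+02 -7.0000e-02  1.6862e+02] F [-0.04 -0.01  0.68] w 0.0004
(array([ 0.0003, -0.0003,  0.0708]), array([ -0.02, -10.07,  -0.12])) [ 23.8  23.5 -56.9  99.2  21.   68.9  40. ]
```

arm_command(targets=[[[0,0,0.01,0,-5,0,1],[0,0,0.03,0,-10,0,1],[0,0,0.05,0,-10,0,1],[0,0,0.07,0,-10,0,1],[0,0,0.085,0,-10,0,1],[0,0,0.092,0,-10,0,1],[0,0,0.094,0,-10,0,1],[0,0,0.094,0,-10,0,1]]])

```text
time_s: 12.9
tool_pos: [0.5437, 0.2008, 0.0276]
tool_rot: [180.0, 10.0, 168.7]
force: [-0.2, -0.6, 0.5]
grip_width: 0.0007
```

```bash
python3 - <<'E'
from h import *
o=st(); print(w2jig(o["tool_pos"]).round(4),delta(jig2w(-.006,.015,.0196),PUSH))
c=cam("side"); x=c["img"][:,:,::-1]; x=x[160:320,180:350]
cv2.imwrite(f"pics/side5.png",cv2.resize(x,None,fx=3.5,fy=3.5,interpolation=cv2.INTER_CUBIC))
E
```

```text
12.9 [0.5437 0.2008 0.0276] [179.97  10.   168.72] F [-0.2  -0.64  0.5 ] w 0.0007
[-0.005   0.0159  0.0276] (array([ 0.0023, -0.0009,  0.0077]), array([ 0.02,  0.  , -0.01]))
```

View pics/side5.png

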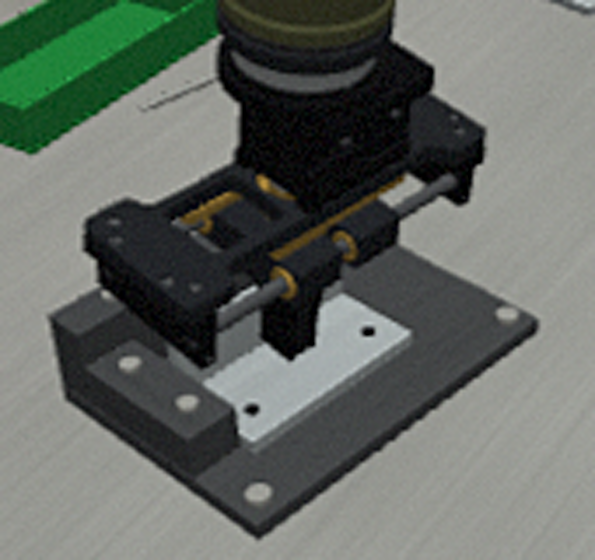

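The closed fingertips are above the flat leg, in front of the upright leg (tip at 295,355). Next I go down to light contact.

arm_command(targets=[[[0.0006,0,0.003,0,0,0,1],[0.001,0,0.006,0,0,0,1],[0.0014,0,0.0078,0,0,0,1],[0.0014,0,0.0078,0,0,0,1]]])

```text
time_s: 13.35
tool_pos: [0.5437, 0.2004, 0.0199]
tool_rot: [-180.0, 10.0, 168.7]
force: [-0.8, -0.8, 3.3]
grip_width: 0.0003
```

arm_command(targets=[[[-0.002,0,0.0003,0,0,0,1],[-0.004,0,0.0006,0,0,0,1],[-0.006,0,0.001,0,0,0,1],[-0.008,0,0.0013,0,0,0,1],[-0.01,0,0.0017,0,0,0,1],[-0.012,0,0.002,0,0,0,1],[-0.012,0,0.002,0,0,0,1]]])

```text
time_s: 14.05
tool_pos: [0.5548, 0.1989, 0.0199]
tool_rot: [180.0, 10.0, 168.8]
force: [-3.4, 0.6, 5.2]
grip_width: 0.0005
```

```bash
cat >> h.py <<'E'
def look(n,tag):
    o=st(); a=np.radians(-JY); f=o["force"]; print("tool jig",(w2jig(o["tool_pos"])*1000).round(1),"Fjig",R.from_euler('z',-JY,degrees=True).apply(f).round(1))
    c=cam(n); W=cloud(c); x=c["img"][:,:,::-1]; x=x[160:320,180:350]
    cv2.imwrite(f"pics/side{tag}.png",cv2.resize(x,None,fx=3.5,fy=3.5,interpolation=cv2.INTER_CUBIC))
    m=(c["img"].min(-1)>110)&(W[...,2]>.012)&(W[...,2]<.07)&(W[...,1]>.05)&(W[...,1]<.26)&(W[...,0]>.45)&(W[...,0]<.65)
    P=W[m]; P[:,2]-=.01; x,e=fit(P,GUIDE,(.545,.195,-.196)); print(len(P),np.degrees(x[2]).round(2),e.round(2), (w2jig(x[[0,1,3]])*1000).round(1))
E
python3 - <<'E'
from h import *
look("side",6)
E
```

```text
14.05 [0.5548 0.1989 0.0199] [179.99   9.95 168.76] F [-3.39  0.61  5.25] w 0.0005
tool jig [ 6.2 16.2 19.9] Fjig [-3.4 -0.1  5.2]
1009 -11.85 0.62 [-5.3 10.6 -0.5]
```

arm_command(targets=[[[-0.002,0,0.0002,0,0,0,1],[-0.004,0,0.0005,0,0,0,1],[-0.006,0,0.0009,0,0,0,1],[-0.008,0,0.0012,0,0,0,1],[-0.01,0,0.0016,0,0,0,1],[-0.012,0,0.0019,0,0,0,1],[-0.014,0,0.0023,0,0,0,1],[-0.016,0,0.0026,0,0,0,1],[-0.018,0,0.003,0,0,0,1],[-0.018,0,0.003,0,0,0,1]]])

```text
time_s: 15.1
tool_pos: [0.5736, 0.1946, 0.0199]
tool_rot: [180.0, 10.0, 168.7]
force: [-3.0, 1.5, 4.0]
grip_width: 0.0004
```

```bash
python3 - <<'E'
from h import *
look("side",7)
E
```

```text
15.1 [0.5736 0.1946 0.0199] [179.98  10.02 168.72] F [-2.99  1.48  3.99] w 0.0004
tool jig [25.6 15.7 19.9] Fjig [-3.2  0.9  4. ]
936 -12.55 0.69 [ 4.4  2.4 -0.6]
```

View pics/side7.png

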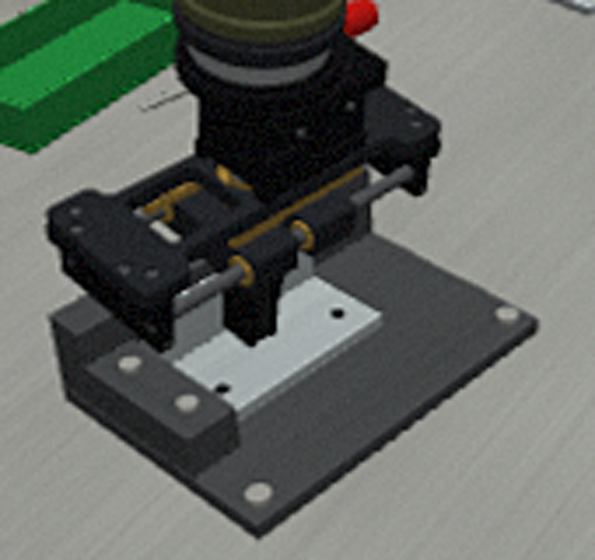

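The guide slides squarely along the stop; the box fit is now biased because the gripper hides part of it. About 7 mm remain to the fence.

arm_command(targets=[[[-0.0015,0,0.0003,0,0,0,1],[-0.003,0,0.0006,0,0,0,1],[-0.0045,0,0.0009,0,0,0,1],[-0.0055,0,0.001,0,0,0,1],[-0.0055,0,0.001,0,0,0,1]]])

```text
time_s: 15.65
tool_pos: [0.5787, 0.1936, 0.0199]
tool_rot: [180.0, 10.0, 168.7]
force: [-3.8, 0.2, 5.6]
grip_width: 0.0002
```

arm_command(targets=[[[-0.0005,0,0.0001,0,0,0,1],[-0.001,0,0.0002,0,0,0,1],[-0.001,0,0.0002,0,0,0,1]]])

```text
time_s: 15.95
tool_pos: [0.5795, 0.1935, 0.0199]
tool_rot: [-180.0, 10.0, 168.7]
force: [-3.6, 1.9, 6.9]
grip_width: 0.0007
```

arm_command(targets=[[[-0.0005,0,0.0001,0,0,0,1],[-0.001,0,0.0002,0,0,0,1],[-0.001,0,0.0002,0,0,0,1]]])

```text
time_s: 16.25
tool_pos: [0.5797, 0.1935, 0.0198]
tool_rot: [-180.0, 9.9, 168.8]
force: [-6.5, 0.3, 8.5]
grip_width: 0.0001
```

arm_command(targets=[[[-0.0005,0,0.0003,0,0,0,1],[-0.0008,0,0.0004,0,0,0,1],[-0.0008,0,0.0004,0,0,0,1],[-0.0008,0,0.0004,0,0,0,1]]])

```text
time_s: 16.65
tool_pos: [0.5797, 0.1935, 0.0197]
tool_rot: [-179.9, 9.9, 168.8]
force: [-10.1, 0.5, 12.2]
grip_width: 0.0004
```

```bash
python3 - <<'E'
from h import *
look("side",8)
c=cam("top"); x=c["img"][:,:,::-1][120:270,120:290]
cv2.imwrite("pics/top8.png",cv2.resize(x,None,fx=3.5,fy=3.5,interpolation=cv2.INTER_CUBIC))
E
```

```text
16.65 [0.5797 0.1935 0.0197] [-179.91    9.85  168.79] F [-10.1    0.53  12.16] w 0.0004
tool jig [31.8 15.8 19.7] Fjig [-10.   -1.4  12.2]
917 -13.1 0.61 [11.1  2.9 -0.6]
```

View pics/side8.png

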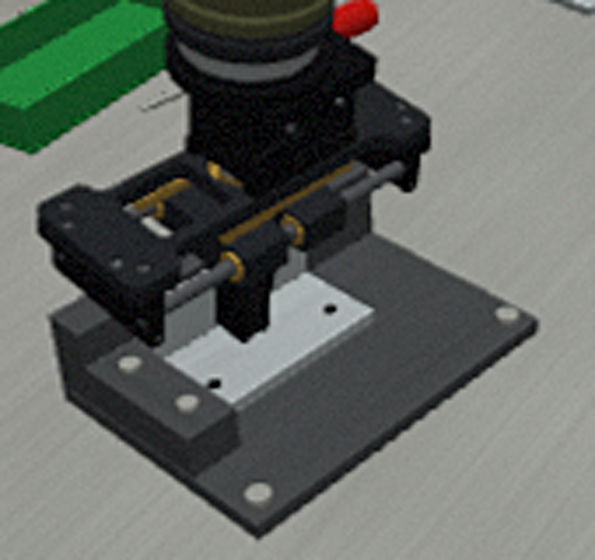

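View pics/top8.png

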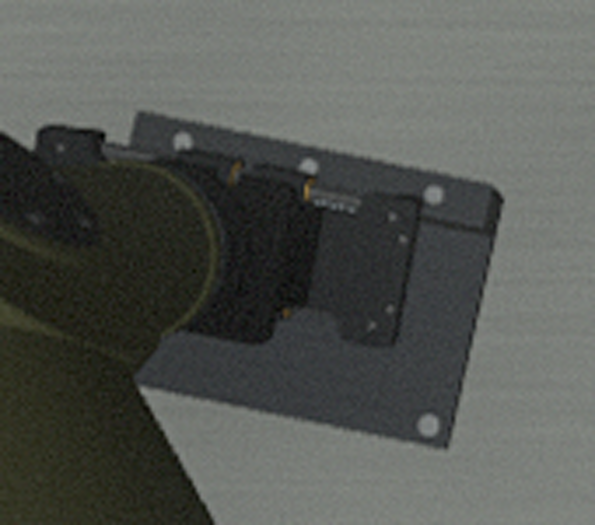

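```bash
python3 - <<'E'
from h import *
c=cam("side"); W=cloud(c); a=np.radians(-JY)
D=W[...,:2]-JP; X=D[...,0]*np.cos(a)-D[...,1]*np.sin(a); Y=D[...,0]*np.sin(a)+D[...,1]*np.cos(a); Z=W[...,2]
br=c["img"].min(-1)>95
m=br&(Z>.014)&(Z<.022)&(X>-.02)&(X<.05)&(abs(Y)<.075)
print(m.sum())
for lo in np.arange(-.008,.02,.004):
    s=m&(X>lo)&(X<lo+.004); print("x",lo.round(3),"y",(np.percentile(Y[s],[0,2,98,100])*1000).round(1))
for lo in np.arange(-.04,.07,.01):
    s=m&(Y>lo)&(Y<lo+.01); print("y",lo.round(3),"xmin",(np.percentile(X[s],[0,3])*1000).round(1) if s.sum() else None)
# stop face, same camera
s=(Z>.027)&(Z<.04)&(X>-.028)&(X<.03)&(Y>.055)&(Y<.11); print("stop top y",(np.percentile(Y[s],[1,5,99])*1000).round(1), "front edge of plate",)
m2=br&(Z>.045)&(Z<.055)&(X>.03)&(X<.055)&(Y>-.06)&(Y<.08); print("upright top x",(np.percentile(X[m2],[2,50,98])*1000).round(1),(np.percentile(Y[m2],[2,98])*1000).round(1),m2.sum())
E
```

```text
920
x -0.008 y [-39.4 -37.2  56.5  59.6]
x -0.004 y [-38.7 -36.7  56.7  58. ]
x 0.0 y [-39.8 -37.6  55.9  58.1]
x 0.004 y [-39.6 -37.6  50.6  57.7]
x 0.008 y [-40.7 -37.9  55.   59.6]
x 0.012 y [-39.2 -38.6  55.6  57.5]
x 0.016 y [-40.4 -37.7  57.6  58.4]
y -0.04 xmin [-10.   -9.4]
y -0.03 xmin [-10.8 -10. ]
y -0.02 xmin [-11.1  -9.9]
y -0.01 xmin [-10.8  -9.8]
y 0.0 xmin [-11.5 -10. ]
y 0.01 xmin [-11.2 -10.2]
y 0.02 xmin [-11.4  -9.5]
y 0.03 xmin [-11.2  -9.7]
y 0.04 xmin [-11.5  -9.7]
y 0.05 xmin [-10.9  -9.7]
y 0.06 xmin None
y 0.07 xmin None
stop top y [ 70.7  72.4 100.3] front edge of plate
upright top x [48.3 48.3 48.3] [38. 38.] 1
```

The guide is seated. Its front edge is at x ≈ -10 mm along its whole length (nominal -10), and its free end is at y ≈ -39.5 mm (nominal -40). The x push is 10 N, so I raise it slightly and let it settle.

arm_command(targets=[[[-0.0003,0,0.0001,0,0,0,1],[-0.0006,0,0.0001,0,0,0,1],[-0.0006,0,0.0001,0,0,0,1],[-0.0006,0,0.0001,0,0,0,1],[-0.0006,0,0.0001,0,0,0,1],[-0.0006,0,0.0001,0,0,0,1],[-0.0006,0,0.0001,0,0,0,1],[-0.0006,0,0.0001,0,0,0,1],[-0.0006,0,0.0001,0,0,0,1],[-0.0006,0,0.0001,0,0,0,1]]])

```text
time_s: 17.8
tool_pos: [0.5798, 0.1935, 0.0196]
tool_rot: [-179.9, 9.8, 168.8]
force: [-11.5, 0.1, 14.0]
grip_width: 0.0003
```

```bash
python3 - <<'E'
from h import *
look("side",9); cam("side"); look("side",10)
print(search_frame("short_guide","side"))
E
```

```text
17.8 [0.5798 0.1935 0.0196] [-179.88    9.81  168.8 ] F [-11.5    0.14  13.98] w 0.0003
tool jig [31.8 15.8 19.6] Fjig [-11.3  -2.1  14. ]
912 -12.72 0.68 [10.9  2.2 -0.6]
17.9 [0.5798 0.1935 0.0196] [-179.88    9.81  168.8 ] F [-11.91   0.44  13.56] w 0.0007
tool jig [31.8 15.8 19.6] Fjig [-11.8  -1.9  13.6]
913 -13.89 0.7 [ 9.6  2.8 -0.6]
[{'position': [342.9, 152.2], 'conf': 0.65}]
```

```bash
python3 - <<'E'
from h import *
st(); print(sign_off())
E
```

```text
18.0 [0.5798 0.1935 0.0197] [-179.88    9.81  168.8 ] F [-11.4   -0.3   14.68] w 0.0006
the job is handed in; nothing more can be done
None
```

The long guide is seated in the jig and I handed the job in at 18 s, with the arm still holding the push. No verdict comes back, so this rests on my own checks.

**What I did:** I gripped the guide by its upright leg, stood it on the plate and slid it along y until it butted on the stop block. I then let go and closed the fingers. With the fingertips in the inside corner, I pushed it across to the fence and held one diagonal push.

**Last checks:**
- **Force:** in the jig's axes the push was about 11.8 N towards the fence and 13.6 N down. The reading at hand-in was 11.4 N along world x and 14.7 N down, with about 1 N of noise, so the downward push is near the 15 N limit.
- **Position:** in the side camera's depth data, the guide's front edge lay at x ≈ -10 mm along its whole length (nominal -10). Its free end was at y ≈ -39.5 mm (nominal -40), so it is square, at the fence and at the stop.
- **Short piece:** the detector found it within 2 pixels of where it started.

**Check that disagreed:** the full box fit of the guide in the last pictures was off by about 10 mm and 2°. The gripper hid the upright leg, so I relied on the visible edges and the contact forces instead.

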